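# Press a circuit card behind the lip of the free test cradle and hold it home

### The job

Take the circuit card with the thick black puller bar on top out of the rack, and push it down upright behind the lip of whichever test cradle is empty, centred along the lip, until its lower edge is fully home on the slot floor against the sprung contact strip. Finish while the gripper is still holding it pressed fully home: the strip lifts it again if you let go. Leave the bare card in the rack and the finished card in the other cradle where they stand.

Things in the scene. Friction and masses are not known exactly. Their poses are not given: they have to be found in the camera images.
- card: The card to handle: upright red circuit card 70 x 4 x 80 mm (x, y, z) with a black puller bar 60 x 10 x 24 mm across its top (56 to 80 mm above the underside, centred). About 90 g (varies). Origin: centre of its underside, z up, y normal to the card; either face may go to the lip. Starts upright in one of the rack's slots.
- spare_card: Bare red card 70 x 4 x 60 mm without puller bar, upright in the other rack slot. Leave it. Origin: centre of its underside.
- done_card: Finished bare red card 70 x 4 x 60 mm without puller bar, standing upright on the raised strip of the cradle that is in use. Leave it. Origin: centre of its underside.
- rack: Grey fixed card rack 80 x 150 x 30 mm (x, y, z), origin in the centre of its underside. Two slots along x at y = -40 and +40 mm, each 6.5 mm wide, open at the ends and top, with its floor 8 mm above the desk.
- cradle_a: Test cradle, two alike, one empty, one holding the finished card; which side, left or right, is empty changes. Fixed. Black base 90 x 66 x 12 mm, origin centre of its underside. A 6.5 mm wide slot, 90 mm long along x, open at the ends and top, with its floor 12 mm up, lies on the middle line between a tall aluminium back plate at +y and a lower lip at -y.
- cradle_b: The second cradle, same as cradle_a. Back plate: inner face y = +3.25 mm, 5 mm thick, top 48 mm above the desk. Lip: inner face y = -3.25 mm, 4 mm thick, straight up to 30 mm above the desk, then a flare leans outwards (to -y) as a lead-in, its edge at about y = -11 mm, 39 mm above the desk.
- seat_a (a point): Middle of the slot floor of cradle a, 12 mm above the desk: where the centre of a card's underside lies when fully home. x along the slot, y across it towards the back plate (the lip is at -y), z up.
- seat_b (a point): Middle of the slot floor of cradle b, 12 mm above the desk: where the centre of a card's underside lies when fully home. x along the slot, y across it towards the back plate (the lip is at -y), z up.
- strip_a (a joint): Brass contact strip in the middle of the slot of cradle a, 40 mm long, slides down: 0 = up (top 8 mm above the slot floor), 0.008 m = level with the floor. Spring: 3 N at 0, 8 N at 0.008, so a card's weight does not press it and a card let go rises. On the floor the card stops hard.
- strip_b (a joint): Brass contact strip in the middle of the slot of cradle b, 40 mm long, slides down: 0 = up (top 8 mm above the slot floor), 0.008 m = level with the floor. Spring: 3 N at 0, 8 N at 0.008, so a card's weight does not press it and a card let go rises. On the floor the card stops hard.
Mind the look-alikes: they are no part of the job. What is shaped like the cradle_b but green is not meant.

How it is judged:
By the outcome, as a careful person would: the job done as asked, in the order asked, and still so for the second after the job is handed in, while the arm keeps its last pose, push and grip.
It also fails if it takes over 35 s, if anything falls off the work surface, if the arm or the gripper's body presses on something with over 40 N, if the wrist force passes 120 N, or if a joint passes its speed limit or range.

### The arm

A 6-joint arm with a two-finger parallel gripper is mounted at the origin on the work surface. World frame = base frame: x ahead of the robot, y to its left, z up, the work surface at z = 0. Lengths are in m, angles in rad, forces in N, time in s.
With the tool pointing down it reaches from about 0.275 to 1 m from the base axis. Payload 8.4 kg.
Tool frame: the origin (TCP) lies on the centre line of the jaws, within the pads' length; the fingertips stand 17 mm ahead of it and the grasp point (between the pads) lies 2 mm behind it (bot.tcp_to_tips is the z of the fingertips in the tool frame, in m); z points along the fingers, y is the line along which they close (so a half turn about z gives the same grasp; the last joint's range is limited). The gripper opens to 85 mm and grips with 20 to 120 N. Pads are 22 mm wide; open, the fingers measure 114 mm over their backs; the gripper's body (76 mm by 85 mm) begins 54 mm behind the grasp point. The pads swing forward as they close: fully open they stand 13 mm farther back than shut.
Start: joints at [1.26, 0.353, 1.633, -0, 1.155, -0.002], TCP at [0.19, 0.595, 0.248] pointing down, gripper open.
Joint ranges: [-2.63, 2.63], [-0.92, 2.1], [0.06, 2.66], [-1.3, 4.44], [0, 2.69], [-3.02, 3.02]. Speed limits (rad/s): [2.22, 2.22, 2.79, 3.14, 3.14, 3.14].

### API

Orientations are given as a unit quaternion [x, y, z, w].
In Python, from workcell import bot, hand, kinematics, get_obs, vision, hand_in gives the robot as it stands. The module is installed in compiled form; this text tells all that it offers. Calls block until the motion is done:
- bot.reach(position, orientation): joint-space move of the TCP to a pose.
- bot.servo_line(position, ori=None, velocity=0.15): straight line of the TCP; ori=None keeps the orientation; velocity is the mean speed in m/s.
- bot.goto_joints(angles): joint-space move.
- hand.move_gripper(opening, strength=None): finger opening in m; strength is the grip in N (None keeps the last); returns when the fingers have stopped.
- bot.dwell(seconds).
- kinematics.solve_ik(position, orientation): joint angles nearest the present ones, or None.
- get_obs(): the state.
- vision.read_camera(name): name is "scene" or "top" or "wrist"; returns a dict with "frame" (480x640x3 uint8, red, green, blue), "intrinsics" (3x3 intrinsics, pixels), "dist" ([k1, k2, p1, p2, k3] as OpenCV has them; the pictures are not rectified), "view" (4x4, takes a point from world to camera coordinates). Camera axes: x right, y down, z forward; pixel columns grow to the right and rows downward; lengths in m; the calibration is good to about 2 mm. A picture is of the moment at which its call begins. There is no depth.
A pose or a line that the arm cannot do raises bot.IKError and nothing moves.
- hand_in(): hands the job in; it is judged then, once.
The state is a dict: "time_s": time; "joint_pos": joint angles; "joint_vel": joint speeds; "joint_efforts": joint torques, N m; "position": TCP position; "orientation": TCP orientation; "wrist_force": force on the tool from outside, world axes, zero at the start; "ft_torque": the same for the moment, N m; "gripper_width": finger opening in m; "grip_force": force on a finger pad.
Only numpy, scipy, OpenCV 4.12 (cv2) and the standard library are available. Lean on these libraries where they do the work, as an engineer would, in place of code of your own. Each camera call takes 0.05 s, during which the arm holds its last target. There are 200 camera calls.

## Working session

There is one attempt and no reset: what is moved stays moved. The work goes in short steps, each a Python script; the robot and the scene stay as the last script left them, time stands still between calls to the robot, and variables do not carry over. Pictures are saved under pics/ and viewed, at most 10 in all, crops included, and the job is handed in when it is done.

```bash
mkdir -p pics
cat > h.py <<'E'
import numpy as np, cv2
from scipy.spatial.transform import Rotation as R
from workcell import bot, hand, kinematics, get_obs, vision, hand_in
def cap(n,f):
    d=vision.read_camera(n); cv2.imwrite('pics/%s.png'%f,d['frame'][:,:,::-1])
    np.savez('pics/%s.npz'%f,K=d['intrinsics'],D=d['dist'],V=d['view']); return d
def ray(f,p):
    d=np.load('pics/%s.npz'%f); u=cv2.undistortPoints(np.array([[p]],float),d['K'],np.array(d['D'],float)).ravel()
    V=d['V']; return -V[:3,:3].T@V[:3,3], V[:3,:3].T@np.array([u[0],u[1],1])
def onz(f,p,z):
    o,r=ray(f,p); return o+r*(z-o[2])/r[2]
def tri(*fp):
    A=np.zeros((3,3));b=np.zeros(3);L=[]
    for f,p in fp:
        o,r=ray(f,p); r=r/np.linalg.norm(r); M=np.eye(3)-np.outer(r,r);A+=M;b+=M@o;L.append((M,o))
    x=np.linalg.solve(A,b); return x,[np.linalg.norm(M@(x-o)) for M,o in L]
def proj(f,P):
    d=np.load('pics/%s.npz'%f); V=d['V']
    return cv2.projectPoints(np.array(P,float).reshape(-1,3),cv2.Rodrigues(V[:3,:3])[0],V[:3,3],d['K'],np.array(d['D'],float))[0].reshape(-1,2)
E
python3 - <<'E'
from h import *
for n in('scene','top'): 
    d=cap(n,n+'0'); V=d['view']; print(n,-V[:3,:3].T@V[:3,3],V[2,:3],d['intrinsics'][0,0])
o=get_obs(); print(o['time_s'],o['orientation'])
E
```

```text
scene [ 0.86709178 -0.61399876  0.4883681 ] [-0.39077402  0.73507749 -0.55403678] 445.2731716924098
top [ 0.43800223 -0.02236664  0.83762288] [ 0.11720364 -0.01389352 -0.99301071] 437.6816446545292
0.1 [ 1.53766079e-01  9.88107074e-01 -6.30165497e-04 -8.12820223e-05]
```

View pics/top0.png

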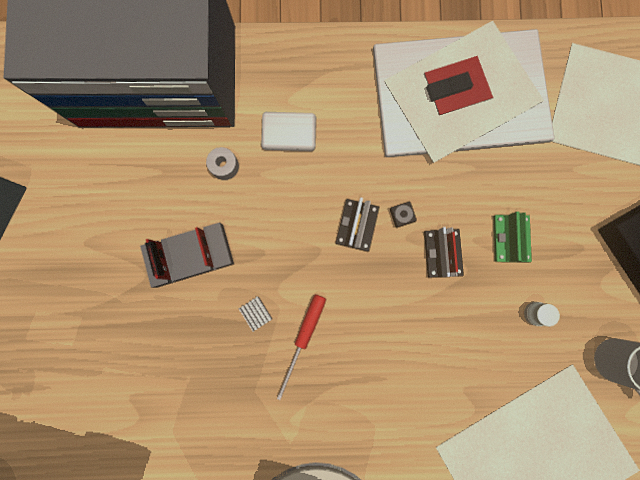

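View pics/scene0.png

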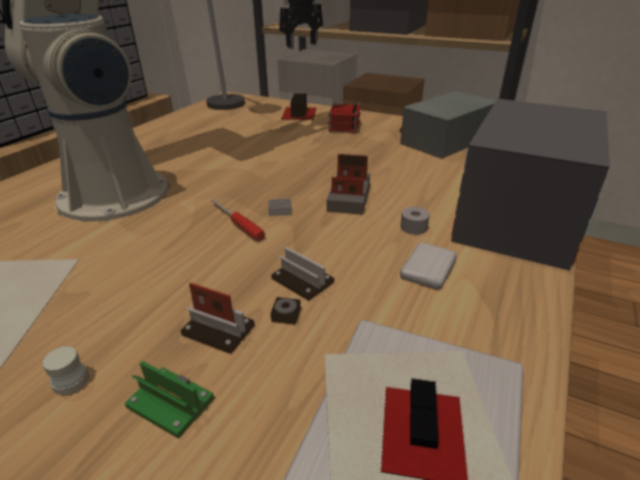

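Top view: the rack is at (187,255), with a dark-topped card in the left slot (155,260) and a thin bare card in the right slot (203,248). The cradle at (357,224) is empty and the one at (444,252) holds the finished card.

Look-alikes, top pixels:
- bare spare card at (203,248)
- finished card at (455,252)
- flat red card with black bar on paper at (458,85)
- green cradle at (512,237)

My choice is the card at (155,260) and the cradle at (357,224). I'll check both close up with the wrist camera.

Run:
```python
from h import *
rk=onz('top0',(187,255),.03); cr=onz('top0',(357,224),.012); print(rk,cr, onz('top0',(444,252),.012))
print('slotdir rack', onz('top0',(155,243),.08)-onz('top0',(160,280),.08))
q=get_obs()['orientation']; print(R.from_quat(q).as_matrix().round(2).tolist())
# views: rack from 2 places, cradle from 2
from itertools import product
q=[1,0,0,0]
for n,c,dx in (('r1',rk,-.04),('r2',rk,-.12),('c1',cr,-.04),('c2',cr,-.12)):
    try:
        bot.reach([c[0]+dx,c[1],.30],q); d=cap('wrist',n); V=d['view']; print(n,get_obs()['position'],-V[:3,:3].T@V[:3,3],V[2,:3], proj(n,c))
    except bot.IKError as e: print(n,'ik',e)
a=[cv2.imread('pics/%s.png'%n) for n in ('r1','r2','c1','c2')]
cv2.imwrite('pics/m.png',cv2.resize(np.vstack([np.hstack(a[:2]),np.hstack(a[2:])]),(800,600),interpolation=cv2.INTER_AREA))
print(get_obs()['time_s'])
```

```text
[0.50428731 0.22962962 0.03      ] [ 0.55982178 -0.08560269  0.012     ] [ 0.50372078 -0.24909267  0.012     ]
slotdir rack [0.06365909 0.01038265 0.        ]
[[-0.95, 0.3, -0.0], [0.3, 0.95, -0.0], [-0.0, -0.0, -1.0]]
r1 [0.46411651 0.23016463 0.29990469] [0.54130402 0.23033951 0.42635214] [-3.05886403e-01 -2.29915811e-04 -9.52067989e-01] [[325.54631831 146.01561737]]
r2 [0.38442654 0.23023358 0.3004085 ] [0.46051069 0.23047248 0.42678176] [-3.05006862e-01 -2.11506889e-04 -9.52350130e-01] [[325.99727911  55.82315116]]
c1 [ 0.51981664 -0.08456444  0.29993798] [ 0.59699253 -0.08471577  0.42626798] [-3.06065449e-01  4.69853317e-04 -9.52010357e-01] [[325.88607109 144.38365689]]
c2 [ 0.44034322 -0.0849448   0.30061997] [ 0.51632172 -0.08442514  0.4270783 ] [-3.04382991e-01 -4.12995191e-04 -9.52549644e-01] [[326.00654857  58.70568933]]
4.1917
```

View pics/m.png

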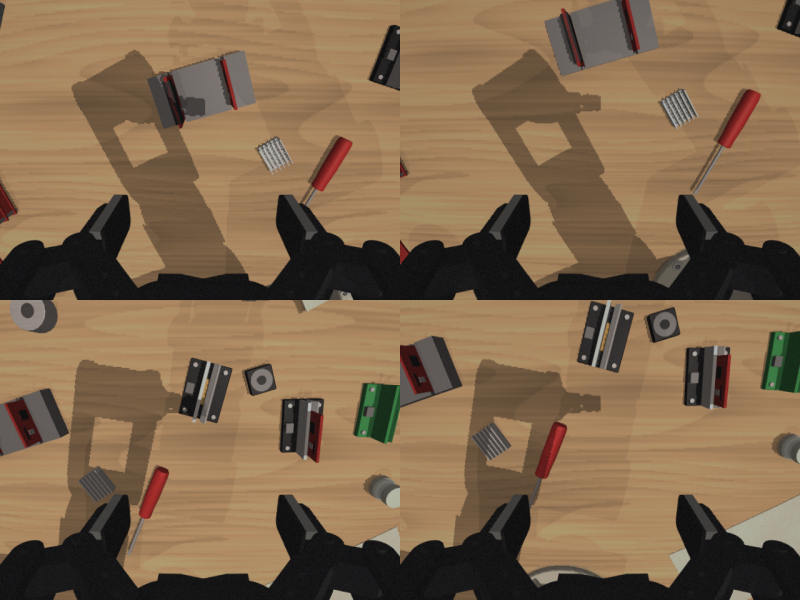

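Wrist views: r1 shows the rack at full-resolution pixels (240–410, 80–208), and c1 shows the empty cradle at (288–372, 93–195). Enlarging both, plus r2 and c2, to read corner pixels.

Run:
```python
import cv2,numpy as np
def crop(n,x,y,w,h,s):
    a=cv2.resize(cv2.imread('pics/%s.png'%n)[y:y+h,x:x+w],None,fx=s,fy=s,interpolation=cv2.INTER_CUBIC)
    for i in range(0,w,20): cv2.putText(a,str(x+i),(i*s,8),0,.3,(255,255,0),1); cv2.line(a,(i*s,9),(i*s,14),(255,255,0),1)
    for i in range(20,h,20): cv2.putText(a,str(y+i),(0,i*s+3),0,.3,(255,255,0),1); cv2.line(a,(20,i*s),(25,i*s),(255,255,0),1)
    return a
cv2.imwrite('pics/k1.png',np.hstack([crop('r1',230,70,100,150,4),crop('c1',280,80,100,150,4)]))
cv2.imwrite('pics/k2.png',np.hstack([crop('r2',230,0,100,150,4),crop('c2',280,0,100,150,4)]))
```

```text
(no output)
```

View pics/k1.png

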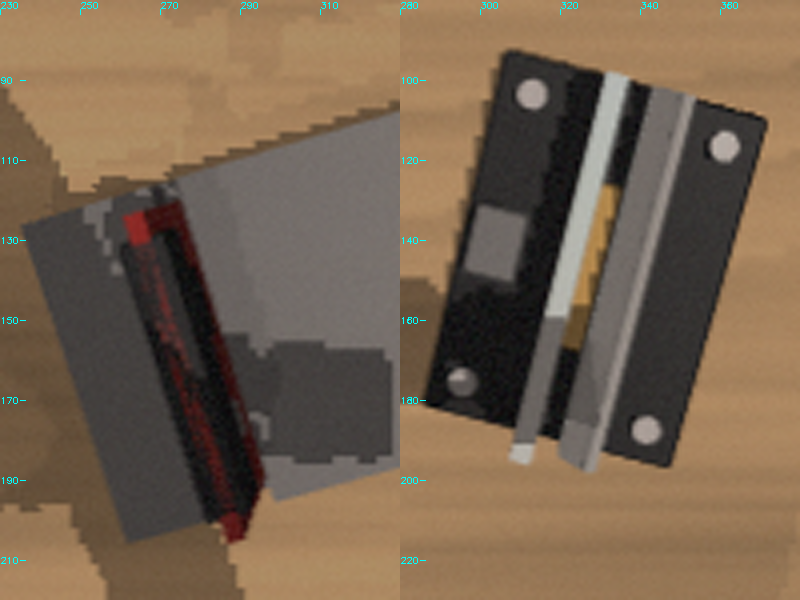

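View pics/k2.png

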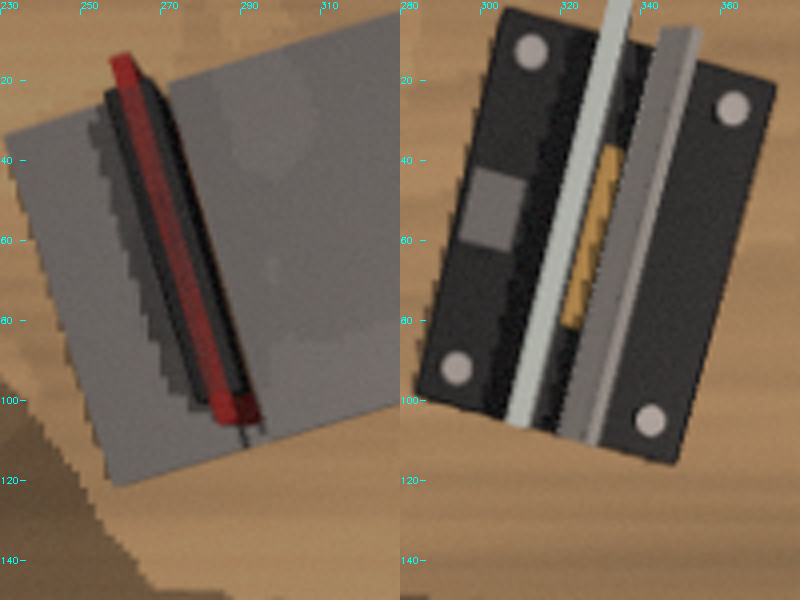

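The close crop confirms both choices. The card with the black bar on both sides of its top is in the rack's left slot: ends at (263,123)–(287,204) in r1 and (259,14)–(286,105) in r2. The cradle is empty with brass visible, the back plate on the left and the flared lip on the right. Fitting poses and checking heights.

```bash
cat > fit.py <<'E'
from h import *
from scipy.optimize import least_squares
def fit(obs,p0,zfree=True):
    # obs: list (view, pixel, local xyz); pose x,y,z,yaw
    def f(p):
        r=[]
        for v,px,L in obs:
            P=R.from_euler('z',p[3]).apply(L)+[p[0],p[1],p[2] if zfree else 0]
            r+=list(proj(v,P)[0]-px)
        return r
    s=least_squares(f,p0,loss='soft_l1'); return s.x, np.array(f(s.x)).round(1)
E
python3 - <<'E'
from fit import *
for n,a,b in(('cardfar',(263.5,123),(259.5,14)),('cardnear',(287,204),(285,105.5))): print(n,*tri(('r1',a),('r2',b)))
H=[-.045,.045,-.033,.033]
def base(v,px): return [(v,p,l) for p,l in zip(px,[(.045,.033,.012),(.045,-.033,.012),(-.045,-.033,.012),(-.045,.033,.012)])]
ob=base('c1',[(305.5,92.5),(371.5,109.5),(347,196.5),(286,181)])+base('c2',[(305,1.5),(374,20.5),(349,116),(283.5,98.5)])
print('cr base',*fit(ob,[.56,-.086,0,-.2]))
pl=[('c1',(331,97.5),(.045,.00825,.048)),('c1',(337,99),(.045,.00325,.048)),('c1',(307.5,194.5),(-.045,.00825,.048)),('c1',(313,196),(-.045,.00325,.048)),
('c2',(306.5,105.5),(-.045,.00825,.048)),('c2',(312.5,106.8),(-.045,.00325,.048)),
]
print('cr plate',*fit(pl,[.56,-.086,0,-.2])); print('both',*fit(ob+pl,[.56,-.086,0,-.2])); print('both z0',*fit(ob+pl,[.56,-.086,0,-.2],False))
cd=[('r1',(263.5,123),(.035,0,.08)),('r2',(259.5,14),(.035,0,.08)),('r1',(287,204),(-.035,0,.08)),('r2',(285,105.5),(-.035,0,.08))]
print('card',*fit(cd,[.5,.26,0,.2]))
rc=[('r1',(235.5,126),(.04,.075,.03)),('r1',(261.5,205.5),(-.04,.075,.03)),('r2',(231,33.5),(.04,.075,.03)),('r2',(258.5,121.5),(-.04,.075,.03))]
x,r=fit(rc,[.5,.23,0,.2]); print('rack',x,r,'slot',R.from_euler('z',x[3]).apply([0,.04,0])+[x[0],x[1],0])
x,r=fit(rc,[.5,.23,0,.2],False); print('rack z0',x,r,'slot',R.from_euler('z',x[3]).apply([0,.04,0])+[x[0],x[1],0])
E
```

```text
cardfar [0.52795394 0.27970049 0.08777157] [np.float64(0.0002490396202155392), np.float64(0.00024903962021554987)]
cardnear [0.46090011 0.262393   0.08574344] [np.float64(5.873201789309543e-05), np.float64(5.873201789316817e-05)]
cr base [ 0.55836544 -0.08716833 -0.00238974 -0.2475264 ] [ 0.3 -1.   0.1 -0.6  0.6 -0.1 -0.6 -0.1  0.   0.1 -0.   0.1 -0.1  0.5
 -0.2  0.9]
cr plate [ 5.58386302e-01 -8.73723584e-02  1.48661334e-04 -2.45128171e-01] [ 0.3 -0.3 -0.2 -0.4  0.1  0.1 -0.2 -0.1  0.2  0.3 -0.3  0.4]
both [ 0.55830466 -0.08725819 -0.00177547 -0.24643202] [ 0.3 -0.9  0.2 -0.6  0.8  0.1 -0.6  0.1  0.   0.1  0.1  0.   0.   0.6
 -0.1  1.   0.2 -0.2 -0.3 -0.2  0.1 -0.3 -0.3 -0.5  0.1  0.4 -0.5  0.5]
both z0 [ 0.55832931 -0.0872643   0.         -0.24641056] [ 0.2 -1.   0.4 -0.6  0.9  0.4 -0.7  0.4 -0.1 -0.4  0.3 -0.4  0.2  0.6
 -0.3  1.   0.3 -0.2 -0.2 -0.3 -0.   0.1 -0.3 -0.1  0.   0.3 -0.5  0.5]
card [0.49451824 0.27124631 0.00535735 0.25618013] [-0.4 -0.7  0.3  0.1  0.1  0.2 -0.   0.3]
rack [0.50508473 0.231299   0.00077707 0.27248522] [-0.1 -0.3  0.2  0.   0.   0.  -0.1  0.2] slot [0.4943197 0.2698232 0.       ]
rack z0 [ 0.5050709   0.23144387 -0.00058921  0.27251928] [-0.1 -0.4  0.2 -0.1  0.1  0.2 -0.1  0.2] slot [0.49430456 0.26996771 0.        ]
```

Two-view heights agree with the text: card top about 87 mm (88 expected), cradle z about 0, rack slot and card within 1 mm. Grasping now, lifting, then hovering over the cradle to check.

```bash
cat >> h.py <<'E'
def Q(y): return (R.from_euler('z',y)*R.from_euler('x',np.pi)).as_quat()
def st():
    o=get_obs(); print(round(o['time_s'],2),np.round(o['position'],4),'F',np.round(o['wrist_force'],1),'T',np.round(o['ft_torque'],2),'w',round(o['gripper_width'],4),'g',np.round(o['grip_force'],1),'yaw',round((R.from_quat(o['orientation'])*R.from_euler('x',-np.pi)).as_euler('zyx')[0],4)); return o
E
python3 - <<'E'
from h import *
c=np.array([.4944,.2706]); y=.264
hand.move_gripper(.05)
bot.reach([*c,.16],Q(y)); bot.servo_line([*c,.074],velocity=.12); st()
hand.move_gripper(0,80); st()
bot.servo_line([*c,.19],velocity=.12); st()
s=np.array([.5583,-.0873]); y=-.2464
bot.reach([*s,.19],Q(y)); st()
bot.servo_line([*s,.074+.05-.008+.0],velocity=.12); st()   # underside at ~50 mm
for n in('wrist','top','scene'): cap(n,n+'1')
a=cv2.imread('pics/wrist1.png'); b=cv2.imread('pics/scene1.png')[180:330,220:370];t=cv2.imread('pics/top1.png')[170:290,300:420]
z=lambda i:cv2.resize(i,(300,300),interpolation=cv2.INTER_CUBIC)
cv2.imwrite('pics/n.png',np.hstack([cv2.resize(a,(500,600)) if 0 else cv2.resize(a[0:480,140:500],(450,600)),np.vstack([z(b),z(t)])]))
E
```

```text
6.94 [0.4949 0.2707 0.0746] F [ 0.5 -0.8 -0.1] T [-0.03 -0.03 -0.01] w 0.05 g 0.0 yaw 0.2637
7.38 [0.4948 0.2707 0.0748] F [-0.7 -1.8  4.5] T [-0.29  0.1  -0.01] w 0.0084 g 78.3 yaw 0.2642
8.5 [0.4939 0.2703 0.1892] F [-0.   0.2 -2. ] T [-0.05 -0.05 -0.03] w 0.0088 g 77.9 yaw 0.2641
9.86 [ 0.5584 -0.0864  0.1899] F [ 0.5 -0.2 -1.4] T [-0.03  0.01 -0.01] w 0.0089 g 77.9 yaw -0.2454
10.62 [ 0.5588 -0.0871  0.1164] F [ 0.4 -0.2 -1.3] T [-0.05  0.07  0.01] w 0.009 g 77.9 yaw -0.246
```

View pics/n.png

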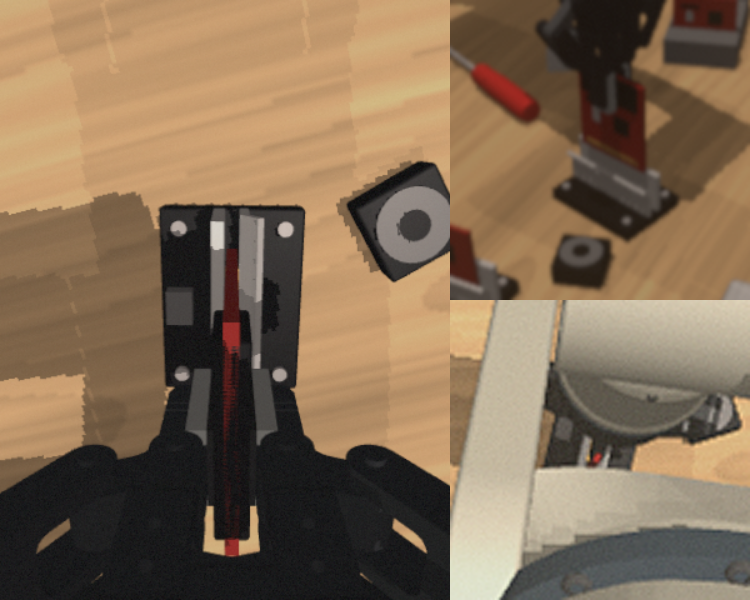

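The card hangs straight above the slot with its lower far corner at about display (231,250), beside the plate's inner edge at about (226,230). The gap needs a precise look, so I'm zooming in.

Run:
```python
from h import *
im=cv2.imread('pics/wrist1.png')
x0,y0=280,155; a=cv2.resize(im[y0:y0+120,x0:x0+100],None,fx=5,fy=5,interpolation=cv2.INTER_NEAREST)
for i in range(0,100,10): cv2.putText(a,str(x0+i),(i*5,8),0,.3,(255,255,0),1); cv2.line(a,(i*5,9),(i*5,14),(255,255,0),1)
for i in range(10,120,10): cv2.putText(a,str(y0+i),(0,i*5+3),0,.3,(255,255,0),1)
def P(s,y,l): return R.from_euler('z',y).apply(l)+[*s,0]
s=[.5583,-.0873]
pts=[P(s,-.2464,l) for l in [(.045,.00825,.048),(.045,.00325,.048),(.045,.033,.012),(.045,-.033,.012),(.045,-.00325,.03)]]
pts+=[P([.5588,-.0871],-.246,l) for l in [(.035,.002,.05),(.035,-.002,.05),(.035,.002,.13),(.035,-.002,.13)]]
pr=proj('wrist1',pts); print(pr.round(1).tolist())
cv2.imwrite('pics/z.png',a)
```

```text
[[308.0, 176.6], [318.5, 176.6], [266.5, 166.1], [383.9, 166.1], [331.5, 170.9], [320.4, 197.2], [328.7, 197.2], [317.6, 255.4], [331.3, 255.4]]
```

View pics/z.png

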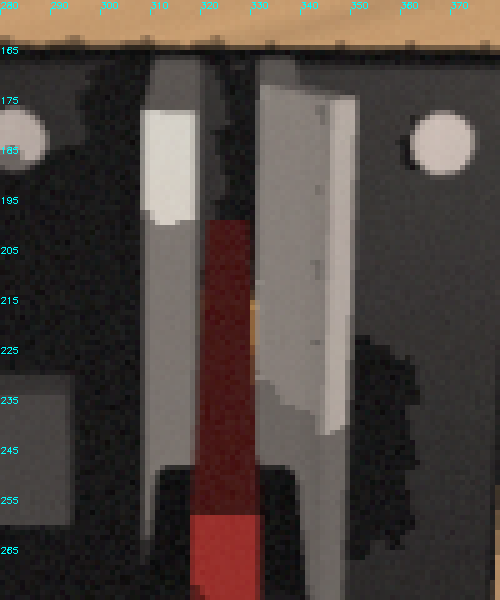

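Predicted and observed pixels agree to about 0.5 px: plate 308–318.8, lip 331, card bottom 320.3–329. The card needs about 0.4 mm towards the lip and 0.5 mm along +x. Inserting while watching the force.

Run:
```python
from h import *
s=np.array([.5583,-.0873]); y=-.2464
g=s+(R.from_euler('z',y).apply([.0009,-.0002,0]))[:2]
o=get_obs(); off=np.zeros(2)
c=g.copy()
bot.servo_line([*c,.114],Q(y),velocity=.05); e=g-get_obs()['position'][:2]; print(e); c=c+e
for z in (.104,.096,.089,.085,.082,.080,.079,.078):
    bot.servo_line([*c,z],Q(y),velocity=.05); o=st(); f=o['wrist_force']
    if abs(f[2])>40 or np.hypot(*f[:2])>15: print('stop'); break
```

```text
[-9.59431377e-05  9.03722252e-05]
11.38 [ 0.5586 -0.0876  0.1034] F [ 0.2  1.1 -0.8] T [ 0.02  0.03 -0.01] w 0.0089 g 77.9 yaw -0.2464
11.68 [ 0.5587 -0.0876  0.0955] F [ 1.   0.2 -1.5] T [ 0.01 -0.   -0.02] w 0.0088 g 77.9 yaw -0.2464
11.97 [ 0.5587 -0.0876  0.0886] F [ 0.1 -0.1 -1.8] T [ 0.01 -0.02 -0.02] w 0.0086 g 77.9 yaw -0.2464
12.22 [ 0.5595 -0.0877  0.0852] F [0.8 0.  2.5] T [-0.02 -0.05 -0.03] w 0.0093 g 78.4 yaw -0.2464
12.47 [ 0.5595 -0.0877  0.0823] F [ 0.6 -0.1  3.9] T [-0.   -0.11  0.01] w 0.0085 g 78.7 yaw -0.2464
12.72 [ 0.5595 -0.0877  0.0803] F [1.1 0.5 5.3] T [ 0.01 -0.16  0.03] w 0.0086 g 78.8 yaw -0.2464
12.97 [ 0.5595 -0.0877  0.0794] F [-0.3  0.2  6. ] T [-0.08 -0.11 -0.01] w 0.0086 g 78.8 yaw -0.2464
13.22 [ 0.5596 -0.0877  0.0788] F [-1.3 -0.  10.5] T [-0.02  0.07 -0.03] w 0.0086 g 79.6 yaw -0.2464
```

Force follows the spring (3 N rising to about 6–7 N) and the hard stop begins near 0.0788. Pressing to roughly 25 N.

Run:
```python
from h import *
o=get_obs(); p=np.array([.5587,-.0876]); s=np.array([.5583,-.0873])
g=s+(R.from_euler('z',-.2464).apply([.0009,-.0002,0]))[:2]; c=g
for z in (.0775,.077,.0765,.076,.0755,.075):
    bot.servo_line([*c,z],Q(-.2464),velocity=.03); bot.dwell(.15); o=st()
    if o['wrist_force'][2]>25: break
bot.dwell(.5); st()
cap('wrist','wrist2'); cap('scene','scene2')
a=cv2.imread('pics/wrist2.png')[120:300,250:400]; b=cv2.imread('pics/scene2.png')[210:310,250:350]
cv2.imwrite('pics/f.png',np.hstack([cv2.resize(a,(400,480),interpolation=cv2.INTER_CUBIC),cv2.resize(b,(400,480),interpolation=cv2.INTER_CUBIC)]))
P=lambda l: R.from_euler('z',-.2464).apply(l)+[*s,0]
print(proj('wrist2',[P((.035,.002,.092)),P((.035,-.002,.092)),P((.035,.002,.048)),P((.035,-.002,.03)),P((.03,.005,.092))]).round(1).tolist())
```

```text
13.62 [ 0.5596 -0.0878  0.0788] F [-2.8  0.5 15.9] T [0.13 0.43 0.01] w 0.0091 g 80.8 yaw -0.2465
14.03 [ 0.5596 -0.0877  0.0787] F [-3.9  0.8 23. ] T [ 0.18  0.74 -0.02] w 0.0089 g 81.7 yaw -0.2464
14.43 [ 0.5597 -0.0878  0.0787] F [-6.1  1.5 27.4] T [0.23 1.05 0.02] w 0.0087 g 82.6 yaw -0.2464
14.93 [ 0.5597 -0.0877  0.0787] F [-6.3  1.3 27.6] T [0.19 1.04 0.02] w 0.0082 g 82.6 yaw -0.2464
[[317.4, 259.8], [330.9, 259.8], [319.3, 220.1], [328.9, 209.1], [307.5, 275.4]]
```

View pics/f.png

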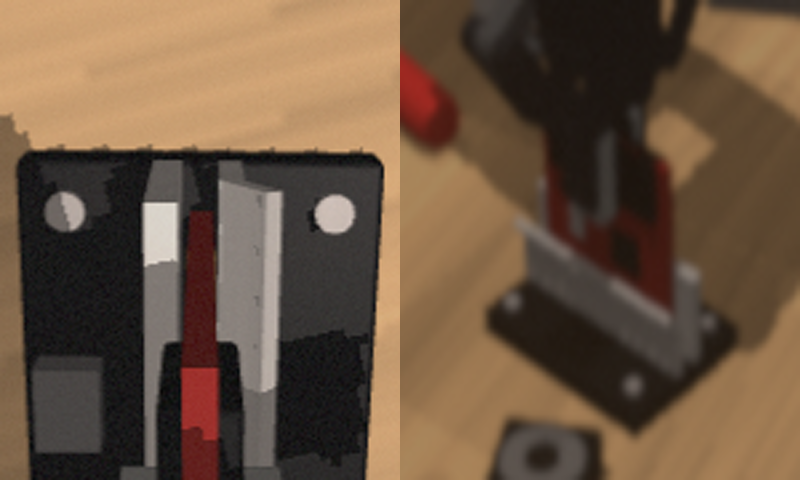

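The card is centred to about 0.5 mm: its far top edge is at row 258 against 259.8 predicted. It sits in the slot, and z stopped hard at 0.0787 after about 8 mm of strip travel. A wrist moment and side force have built up, so I'll check for tilt and relieve the sideways strain.

Run:
```python
from h import *
def tilt(o): print(' toolz',np.round(R.from_quat(o['orientation']).as_matrix()[:,2]*1e3,1))
o=get_obs(); tilt(o)
y=-.2464; s=np.array([.5583,-.0873])
ex=R.from_euler('z',y).apply([1,0,0])[:2]
g=s+(R.from_euler('z',y).apply([.0009,-.0002,0]))[:2]
for dx,z in((.0,.0773),(-.0005,.0770),(.0007,.0770),(.0007,.0767)):
    bot.servo_line([*(g+dx*ex),z],Q(y),velocity=.03); bot.dwell(.15); print(dx,z,end=' '); tilt(st())
cap('wrist','wrist3')
```

```text
toolz [ 1.3e+00 -1.0e-01 -1.0e+03]
0.0 0.0773 15.43 [ 0.5596 -0.0877  0.0787] F [-3.1  0.7 17.7] T [ 0.12  0.61 -0.03] w 0.0089 g 80.8 yaw -0.2464
 toolz [ 1.1e+00 -1.0e-01 -1.0e+03]
-0.0005 0.077 15.82 [ 0.5596 -0.0877  0.0787] F [-2.3  0.2 18.6] T [ 0.05  0.53 -0.04] w 0.0086 g 81.3 yaw -0.2464
 toolz [ 2.1e+00 -3.0e-01 -1.0e+03]
0.0007 0.077 16.23 [ 0.5597 -0.0878  0.0787] F [-6.9  1.5 23.5] T [ 0.23  1.11 -0.06] w 0.0089 g 82.1 yaw -0.2464
 toolz [-0.e+00  1.e-01 -1.e+03]
0.0007 0.0767 16.62 [ 0.5598 -0.0878  0.0787] F [-7.8  1.2 27. ] T [ 0.29  1.29 -0.01] w 0.0085 g 82.6 yaw -0.2464
 toolz [ 1.e-01  1.e-01 -1.e+03]
```

Run:
```python
from h import *
y=-.2464; g=np.array([.5583,-.0873])+(R.from_euler('z',y).apply([.0009,-.0002,0]))[:2]
bot.servo_line([*g,.0769],Q(y),velocity=.03); bot.dwell(.5); st()
print(hand_in())
```

```text
17.43 [ 0.5597 -0.0878  0.0787] F [-5.1  0.4 22.9] T [0.2  0.81 0.01] w 0.0091 g 81.2 yaw -0.2464
the job is handed in; nothing more can be done
None
```

I moved the puller-bar card from the rack to the empty cradle and handed in at 17.4 s. It was pressed fully home at about 23 N with the gripper still holding it, about 0.5 mm off centre along the lip; no verdict was returned.

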